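# Set the support leg to its length mark and close the cam

### The job

Lift the white dust cover off the leg-setting tray by its black knob and stand it flat on the free table beside the tray. Then take the red cam post, draw the sprung sliding leg out until its orange pointer is level with the red rider, and only then, keeping it at that mark, slide the post across until the cam is fully closed against the toothed rail. Finish still gripping the post with the leg at the mark and the cam closed; do not let go, shift the rider or disturb the loose things around.

Things in the scene. Friction and masses are not known exactly. Their poses are not given: they have to be found in the camera images.
- guide_tray: Low green-walled fixed tray, 110 (x) x 200 (y) mm, walls 28 mm high, 5 mm thick. Origin: underside centre, on the table; z up. The leg slides along its y; +y is the end with the slot where the leg's rubber foot sticks out 50 to 120 mm. Inside its -x wall a white rule with the red rider, inside its +x wall a steel toothed rail, all below the wall tops.
- cover: White loose hood, 110 x 200 mm, 57 mm high (91 with knob), 0.18 to 0.35 kg, open below, on the tray's walls, axes as the tray's. Origin: centre of its lower edge, 23 mm above the table on the tray (lips reach 5 mm inside the walls), 0 when standing on the table. Inside, the red post reaches 45 mm above that edge: lift straight up at least 60 mm before moving sideways.
- cover_knob (a point): Middle of the grip of the black round knob on the cover, 28 mm across, grip part from 10 mm below to 9 mm above this point; 23 mm above the cover's flat top, 80 mm above the cover's origin.
- leg: Aluminium sliding leg, bar 30 x 190 x 8 mm, carrying pointer, cam post and rubber foot. Slides along the tray's y only, 0 to 70 mm out (+y); starts at the inner stop, its origin at tray x = 0, y = -40 mm, z = 12 mm. A spring pulls it in with 1.6 N at rest plus 0.4 N per 10 mm, so it must be held. Origin: bar's underside on the pointer line; axes as the tray's.
- pointer (a point): Tip of the orange pointer (a bar 3 mm wide in y) on the leg's -x side, 30 mm to the -x side of the leg's middle line, 20 mm above the table. Axes as the tray's.
- rider_mark (a point): The length mark: middle (in y) of the inner face of the small red rider on the white rule, 8 mm long in y, 20 mm above the table, 30 to 55 mm farther along +y than the pointer at rest. The leg is at the mark when pointer and this point have the same tray y. Axes as the tray's. Stiff (20 N); must stay where it is.
- cam_post (a point): Middle of the upright round red thumb post on the leg, 20 mm in diameter, straight from 21 mm below to 18 mm above this point, which is 50 mm above the table (post top 68 mm, tray walls 28 mm). Below it a 22 mm square slider. Moving the post along tray y draws the leg; along tray +x it closes the cam. The pointer always has the same tray y as the post.
- cam (a joint): Cross slide of the red cam post on the leg, m: 0 open (post 12 mm to the -x side of the leg's middle line), 0.024 fully closed (12 mm to the +x side, nose at the toothed rail, end stop). Grows along tray +x; friction 2 N, stays where left; starts at 0 to 0.005.
- tape_measure: Loose yellow tape measure, 34 x 86 x 68 mm, bystander. Origin: underside centre.
- masking_tape: Loose roll of tan masking tape lying flat, 105 mm across, 25 mm high, bystander. Origin: underside centre.
- wax_tin: Loose round green tin, 66 mm across, 49 mm high, bystander. Origin: underside centre.

How it is judged:
By the outcome, as a careful person would: the job done as asked, in the order asked, and still so for the second after the job is handed in, while the arm keeps its last pose, push and grip.
It also fails if it takes over 54 s, if anything falls off the work surface, if the arm or the gripper's body presses on something with over 40 N, if the wrist force passes 120 N, or if a joint passes its speed limit or range.

### The arm

A 6-joint arm with a two-finger parallel gripper is mounted at the origin on the work surface; the furniture and walls round the work are solid. World frame = base frame: x ahead of the robot, y to its left, z up, the work surface at z = 0. Lengths are in mm, angles in rad, forces in N, time in s.
With the tool pointing down it reaches from about 350 to 875 mm from the base axis. Payload 4.2 kg.
Tool frame: the origin (TCP) lies between the finger pads; the fingertips stand 25 mm ahead of it and the grasp point (between the pads) lies 6 mm ahead of it; z points along the fingers, y is the line along which they close (so a half turn about z gives the same grasp; the last joint's range is limited). The gripper opens to 85 mm and grips with 20 to 120 N. Pads are 22 mm wide; open, the fingers measure 114 mm over their backs; the gripper's body (76 mm by 85 mm) begins 54 mm behind the grasp point. The pads swing forward as they close: fully open they stand 13 mm farther back than shut.
Start: joints at [1.391, 0.385, 0.008, 0, -1.194, -0.259], TCP at [265.5, 565.782, 256.312] pointing down, gripper open.
Joint ranges: [-3.14, 3.14], [-1.21, 2.06], [-1.07, 1.41], [-3.16, 2.05], [-2.99, -0.16], [-3.1, 3.1]. Speed limits (rad/s): [2.79, 2.79, 3.14, 3.14, 3.14, 3.14].

### API

Orientations are given as a unit quaternion [x, y, z, w].
In Python, from bench import arm gives the robot as it stands.
- The arm moves only by the shell command python3 -m pendant 'ROWS'. ROWS is JSON, a list of rows, each a list of 7 numbers: the shift along the tool's x, y, z in m, then the turn, a rotation vector about the tool's x, y, z in degrees, then the finger opening in m, from 0 to 0.0854. In form: [[x, y, z, wx, wy, wz, fingers], ...]. A call has 1 to 12 rows; each row shifts and turns the commanded pose from where the row before left it, along the tool's axes as they then stand; what a row does not reach is not made up. A row lasts 1/10 s, in which the tool goes at most 50 mm and 8.59 degrees, less where a joint would pass 70% of its speed; a pose out of reach is approached as far as the arm can. A call is refused whole if a number of a shift passes 0.05 or a number of a turn 8.59, either way. A call with a gripper value outside its range is refused whole. The fingers move at their own pace and stop on an object; the grip force is fixed at half the most. Time passes only in rows, so rows that do not move let the fingers close. It gives the time, the measured TCP pose, the force, the opening and the grip force at its end, in the units of the state.
- arm.read_state(): the state, without advancing time (a new reading comes with each control period).
- arm.get_image(name): name is "side" or "top" or "wrist"; returns a dict with "image" (480x640x3 uint8, red, green, blue), "fx", "fy", "cx", "cy" (pixels), "xyz" and "rotation" of the camera in the world. Camera axes: x right, y down, z forward; pixel columns grow to the right and rows downward; lengths in mm; the calibration is good to about 2 mm. A picture is of the moment at which its call begins. There is no depth.
- arm.job_done(): hands the job in; it is judged then, once.
The state is a dict: "clock": time; "joints": joint angles; "joint_vel": joint speeds; "joint_efforts": joint torques, N m; "position": TCP position; "ee_rot": TCP orientation; "contact_force": force on the tool from outside, world axes, zero at the start; "wrist_torque": the same for the moment, N m; "gripper_width": finger opening in mm; "grasp_force": force on a finger pad.
Only numpy, scipy, OpenCV 4.12 (cv2) and the standard library are available. Lean on these libraries where they do the work, as an engineer would, in place of code of your own. Each camera call takes 0.05 s, during which the arm holds its last target. There are 200 camera calls.

## Working session

There is one attempt and no reset: what is moved stays moved. The work goes in short steps, Python scripts to look and compute and a shell command to move; the robot and the scene stay as the last step left them, time stands still between calls to the robot, and variables do not carry over. Pictures are saved under pics/ and viewed, at most 10 in all, crops included, and the job is handed in when it is done.

```bash
mkdir -p pics; cat > h.py <<'E'
import numpy as np, cv2
from bench import arm
from scipy.spatial.transform import Rotation as R
def shot(n,f=None):
    d=arm.get_image(n)
    if f: cv2.imwrite('pics/'+f,cv2.cvtColor(d['image'],cv2.COLOR_RGB2BGR))
    return d
def rot(d):
    r=np.array(d['rotation'],float)
    return r if r.shape==(3,3) else R.from_quat(r).as_matrix()
def ray(d,u,v):
    return np.array(d['xyz']),rot(d)@np.array([(u-d['cx'])/d['fx'],(v-d['cy'])/d['fy'],1])
def onz(d,u,v,z):
    o,k=ray(d,u,v); return o+k*(z-o[2])/k[2]
def px(d,p):
    c=rot(d).T@(np.array(p)-np.array(d['xyz'])); return c[0]/c[2]*d['fx']+d['cx'],c[1]/c[2]*d['fy']+d['cy']
E
python3 - <<'E'
from h import *
a=shot('top','top1.png');b=shot('side','side1.png')
for d in(a,b): print({k:np.round(d[k],3).tolist() for k in d if k!='image'})
print(arm.read_state())
E
```

```text
{'fx': 530.655, 'fy': 530.655, 'cx': 326.599, 'cy': 242.532, 'xyz': [457.385, -29.064, 1118.224], 'rotation': [-0.704, 0.71, -0.018, 0.03]}
{'fx': 467.256, 'fy': 467.256, 'cx': 319.89, 'cy': 241.599, 'xyz': [403.012, -730.171, 563.199], 'rotation': [0.879, -0.071, 0.039, -0.47]}
{'clock': 0.1, 'joints': array([ 1.39060886e+00,  3.85463592e-01,  6.77659965e-03, -3.90949804e-04,
       -1.19404567e+00, -2.58587314e-01]), 'joint_vel': array([-0.00080692, -0.00266054,  0.00126071,  0.00257114, -0.00204032,
        0.00076673]), 'joint_efforts': array([-8.06461649e-04, -3.93316984e+01,  1.88929850e+01,  4.19797495e+00,
       -2.55348568e-03,  3.99732983e-06]), 'position': array([265.31769608, 565.36530395, 255.35270729]), 'ee_rot': array([ 9.76014791e-01, -2.17701993e-01, -1.43613668e-04,  9.74542535e-04]), 'contact_force': array([-6.02216946e-01,  3.22253805e-04, -5.46937011e-01]), 'wrist_torque': array([ 0.0207666 , -0.00061073, -0.00267847]), 'grasp_force': 0.0, 'gripper_width': 85.37416393191069}
```

View pics/top1.png

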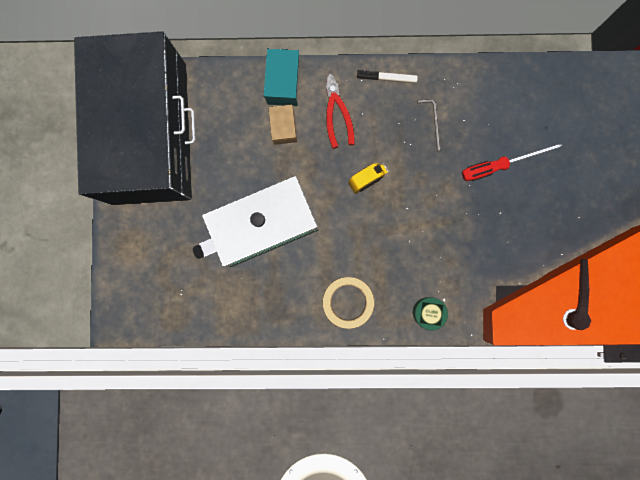

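View pics/side1.png

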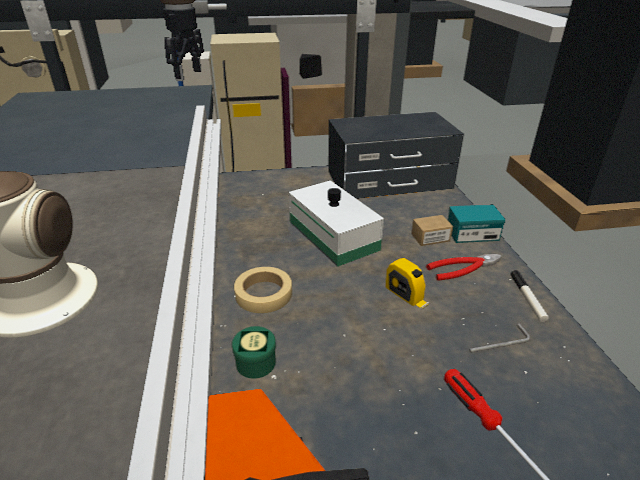

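```bash
cat > m1.py <<'E'
from h import *
a=shot('top');b=shot('side')
def tri(p,q):
    o1,k1=ray(a,*p);o2,k2=ray(b,*q)
    s=np.linalg.lstsq(np.c_[k1,-k2],o2-o1,rcond=None)[0]
    return (o1+k1*s[0]+o2+k2*s[1])/2, np.linalg.norm(o1+k1*s[0]-o2-k2*s[1])
# white cover contour top
im=a['image'];m=((im.min(2)>170)*255).astype(np.uint8)
m[:170]=0;m[270:]=0;m[:,:195]=0;m[:,325:]=0
m=cv2.morphologyEx(m,cv2.MORPH_OPEN,np.ones((13,13)))
c=max(cv2.findContours(m,0,2)[0],key=cv2.contourArea)
r=cv2.minAreaRect(c);P=np.array([onz(a,u,v,80)[:2] for u,v in cv2.boxPoints(r)])
print(r,P.round(1),P.mean(0).round(1),np.linalg.norm(P-np.roll(P,1,0),axis=1))
e=P-np.roll(P,1,0);i=np.argmax(np.linalg.norm(e,axis=1));print('long axis deg',np.degrees(np.arctan2(e[i,1],e[i,0])))
def blob(d,x0,y0,x1,y1):
    g=d['image'][y0:y1,x0:x1].max(2)<70
    n,l,s,ce=cv2.connectedComponentsWithStats(g.astype(np.uint8));j=1+np.argmax(s[1:,4]);print(s[j])
    return s[j,0]+s[j,2]/2+x0-.5, s[j,1]+s[j,3]/2+y0-.5
k1=blob(a,245,205,272,235);k2=blob(b,324,184,345,208);print(k1,k2,tri(k1,k2))
print('knob at z=112 top',onz(a,*k1,112))
for n,p,z in[('foot',(198,252),20),('tapeM',(368,177),60),('roll',(348,303),25),('tin',(431,314),49),('cabinet front',(190,200),0),('rail',(250,347),30),('railR',(450,345),30),('box',(283,143),40),('pliers',(334,148),10),('screwdriver',(463,175),20),('hexkey',(438,150),5),('orange',(485,310),0)]: print(n,onz(a,*p,z).round(0))
for q in [(215,345),(220,300)]: print('rail side',onz(b,*q,0))
E
python3 m1.py
```

```text
((255.3176727294922, 222.12942504882812), (55.686180114746094, 109.6260986328125), 67.16634368896484) [[578.7 250.1]
 [661.5  49.9]
 [559.    7.8]
 [477.  206.6]] [569.  128.6] [110.57046948 216.61840902 110.7924912  215.05671518]
long axis deg -67.52957083594764
[ 6  8 14 14 61]
[  4   5  13  18 184]
(np.float64(257.5), np.float64(219.5)) (np.float64(334.0), np.float64(197.5)) (array([572.76093825, 122.08154652,  94.65154392]), np.float64(0.8538649567340922))
knob at z=112 top [570.38785241 119.57635584 112.        ]
foot [514. 257.  20.]
tapeM [660. -96.  60.]
roll [406. -54.  25.]
tin [ 385. -218.   49.]
cabinet front [626. 281.   0.]
rail [319. 147.  30.]
railR [ 321. -259.   30.]
box [737.  78.  40.]
pliers [733. -28.  10.]
screwdriver [ 670. -296.   20.]
hexkey [ 727. -248.    5.]
orange [ 389. -339.    0.]
rail side [ 322.51551074 -170.56115921    0.        ]
rail side [328.94796233 -59.00688366   0.        ]
```

The top view shows the cover (knob at pixel 258,219, foot at 200,251), so tray yaw is about 22.5° with +y pointing toward the foot. The side view confirms free table at about (565,-155), between the tape measure, roll, tin and screwdriver. I'll turn the tool onto the tray axes and go above the knob.

```bash
python3 -m pendant '[[0,0,0,0,0,-7.93,0.085],[0,0,0,0,0,-7.93,0.085],[0,0,0,0,0,-7.93,0.085],[0,0,0,0,0,-7.93,0.085],[0,0,0,0,0,-7.93,0.085],[0,0,0,0,0,-7.93,0.085]]'
python3 -m pendant '[[0.0094,0.044,0,0,0,0,0.085],[0.0094,0.044,0,0,0,0,0.085],[0.0094,0.044,0,0,0,0,0.085],[0.0094,0.044,0,0,0,0,0.085],[0.0094,0.044,0,0,0,0,0.085],[0.0094,0.044,0,0,0,0,0.085],[0.0094,0.044,0,0,0,0,0.085],[0.0094,0.044,0,0,0,0,0.085],[0.0094,0.044,0,0,0,0,0.085],[0.0094,0.044,0,0,0,0,0.085],[0.0094,0.044,0,0,0,0,0.085],[0.0094,0.044,0,0,0,0,0.085]]'
python3 -m pendant '[[0,0,0,0,0,0,0.085],[0,0,0,0,0,0,0.085]]'
python3 - <<'E'
from h import *
w=shot('wrist','w1.png');print({k:np.round(w[k],3).tolist() for k in w if k!='image'})
s=arm.read_state();print(s['position'],R.from_quat(s['ee_rot']).as_matrix().round(4),s['joints'])
E
```

```text
clock: 0.8
position: [265.4, 565.6, 256.0]
ee_rot: [0.98, 0.197, -0.0, 0.0]
contact_force: [-0.3, 0.6, 0.4]
gripper_width: 84.9
grasp_force: 0.0
clock: 2.0
position: [572.0, 119.2, 256.3]
ee_rot: [0.981, 0.195, -0.0, -0.0]
contact_force: [0.1, 1.3, 0.4]
gripper_width: 85.0
grasp_force: 0.0
clock: 2.2
position: [571.5, 119.7, 255.7]
ee_rot: [0.981, 0.193, -0.001, -0.0]
contact_force: [-0.2, -0.1, -0.3]
gripper_width: 85.1
grasp_force: 0.0
{'fx': 372.418, 'fy': 372.418, 'cx': 321.996, 'cy': 241.686, 'xyz': [633.868, 145.737, 373.03], 'rotation': [0.823, -0.552, -0.075, 0.11]}
[571.08669143 120.64639591 255.92237631] [[ 9.246e-01  3.810e-01 -8.000e-04]
 [ 3.810e-01 -9.246e-01 -1.000e-04]
 [-8.000e-04 -2.000e-04 -1.000e+00]] [ 4.85357821e-01  3.15293662e-01 -9.68970599e-02 -3.46272675e-04
 -1.15936779e+00  1.47644677e+00]
```

View pics/w1.png

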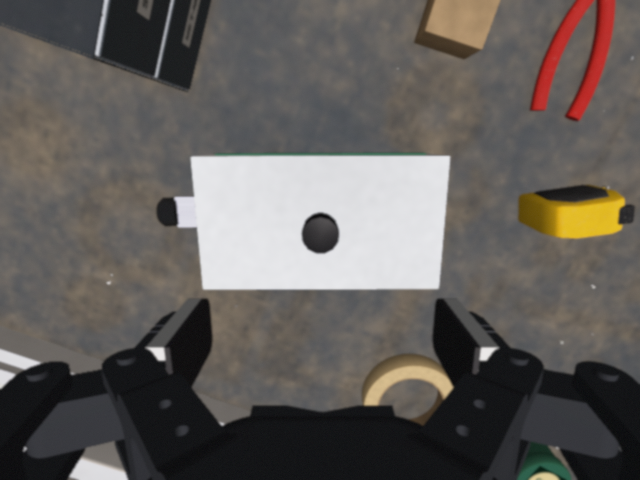

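The wrist view shows the cover top squared with the image (corners about 191,156; 450,156; 440,290; 203,290), the knob at (320,233) and the foot at (165,211).

```bash
python3 - <<'E'
from h import *
w=shot('wrist');im=w['image']
m=((im.min(2)>170)*255).astype(np.uint8);m[300:]=0
m=cv2.morphologyEx(m,cv2.MORPH_CLOSE,np.ones((45,45)));m=cv2.morphologyEx(m,cv2.MORPH_OPEN,np.ones((45,45)))
c=max(cv2.findContours(m,0,2)[0],key=cv2.contourArea)
h=cv2.approxPolyDP(c,15,True)[:,0];print(h.tolist())
P=np.array([onz(w,*p,80)[:2] for p in h]);print(P.round(1),P.mean(0),np.linalg.norm(P-np.roll(P,1,0),axis=1))
e=P-np.roll(P,1,0);print(np.degrees(np.arctan2(e[:,1],e[:,0])))
g=(im[205:260,295:346].max(2)<90).astype(np.uint8);n,l,s,ce=cv2.connectedComponentsWithStats(g);j=1+np.argmax(s[1:,4])
print(s[j]);u=s[j,0]+s[j,2]/2+294.5
print(onz(w,u,s[j,1]+204.5+s[j,3]/2,108))
E
```

```text
[[192, 157], [204, 288], [439, 287], [447, 156]]
[[583.4 234.9]
 [483.5 193.5]
 [560.   10.4]
 [658.6  54. ]] [571.37986233 123.17683085] [195.92669491 108.12168158 198.52726261 107.86522974]
[ 112.58533574 -157.53575086  -67.33319382   23.84532408]
[   9    8   36   40 1098]
[572.46168589 122.59053552 108.        ]
```

```bash
python3 -m pendant '[[0.0014,-0.0014,0.03,0,0,0,0.085],[0,0,0.03,0,0,0,0.085],[0,0,0.03,0,0,0,0.085],[0,0,0.025,0,0,0,0.085],[0,0,0.02,0,0,0,0.085],[0,0,0.01,0,0,0,0.085],[0,0,0,0,0,0,0.085],[0,0,0,0,0,0,0.06],[0,0,0,0,0,0,0.04],[0,0,0,0,0,0,0.02],[0,0,0,0,0,0,0.015],[0,0,0,0,0,0,0.015]]'; python3 -m pendant '[[0,0,0,0,0,0,0.015],[0,0,0,0,0,0,0.015],[0,0,0,0,0,0,0.015],[0,0,0,0,0,0,0.015]]'
```

```text
clock: 3.5
position: [572.6, 122.6, 112.5]
ee_rot: [0.981, 0.195, 0.001, 0.0]
contact_force: [-0.5, -1.1, 3.7]
gripper_width: 25.7
grasp_force: 58.9
clock: 3.9
position: [572.6, 122.6, 112.5]
ee_rot: [0.981, 0.195, 0.001, 0.0]
contact_force: [-1.3, -1.1, 5.4]
gripper_width: 25.7
grasp_force: 59.0
```

```bash
python3 -m pendant '[[0,0,-0.005,0,0,0,0.015],[0,0,-0.01,0,0,0,0.015],[0,0,-0.01,0,0,0,0.015],[0,0,-0.01,0,0,0,0.015],[0,0,-0.01,0,0,0,0.015],[0,0,-0.01,0,0,0,0.015],[0,0,-0.01,0,0,0,0.015],[0,0,-0.01,0,0,0,0.015],[0,0,-0.01,0,0,0,0.015],[0,0,-0.01,0,0,0,0.015],[0,0,-0.005,0,0,0,0.015],[0,0,0,0,0,0,0.015]]'
python3 - <<'E'
from h import *
shot('side','s2.png');s=arm.read_state();print(s['position'],R.from_quat(s['ee_rot']).as_matrix().round(3))
E
```

```text
clock: 5.1
position: [572.4, 122.8, 212.3]
ee_rot: [0.981, 0.195, 0.001, -0.0]
contact_force: [0.5, -0.8, -4.7]
gripper_width: 25.6
grasp_force: 59.3
[572.05138104 122.72840487 211.54535163] [[ 0.924  0.382  0.   ]
 [ 0.382 -0.924  0.   ]
 [ 0.    -0.    -1.   ]]
```

View pics/s2.png

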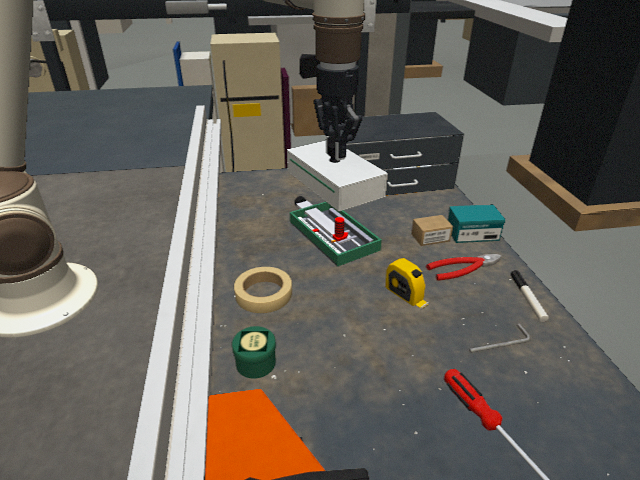

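The cover is lifted level and clear of the red post. Now I'll carry it to the free spot.

```bash
python3 -m pendant '[[-0.003,0.007,0,0,0,0,0.015],[-0.007,0.016,0,0,0,0,0.015],[-0.01,0.022,0,0,0,0,0.015],[-0.011,0.025,0,0,0,0,0.015],[-0.012,0.027,0,0,0,0,0.015],[-0.013,0.029,0,0,0,0,0.015],[-0.013,0.029,0,0,0,0,0.015],[-0.012,0.027,0,0,0,0,0.015],[-0.011,0.025,0,0,0,0,0.015],[-0.01,0.023,0,0,0,0,0.015],[-0.007,0.016,0,0,0,0,0.015],[-0.0035,0.008,0,0,0,0,0.015]]'
python3 -m pendant '[[0,0,0,0,0,0,0.015],[0,0,0,0,0,0,0.015],[0,0,0.01,0,0,0,0.015],[0,0,0.015,0,0,0,0.015],[0,0,0.02,0,0,0,0.015],[0,0,0.02,0,0,0,0.015],[0,0,0.015,0,0,0,0.015],[0,0,0.01,0,0,0,0.015],[0,0,0.01,0,0,0,0.015],[0,0,0.005,0,0,0,0.015],[0,0,0,0,0,0,0.015]]'
python3 - <<'E'
from h import *
shot('side','s3.png')
E
```

```text
clock: 6.35
position: [563.9, -157.6, 210.8]
ee_rot: [0.981, 0.193, -0.001, -0.0]
contact_force: [-0.5, -0.3, -3.3]
gripper_width: 26.1
grasp_force: 59.4
clock: 7.45
position: [564.8, -154.9, 105.7]
ee_rot: [0.981, 0.195, -0.001, -0.0]
contact_force: [-0.2, -0.2, -2.8]
gripper_width: 25.5
grasp_force: 59.4
```

View pics/s3.png

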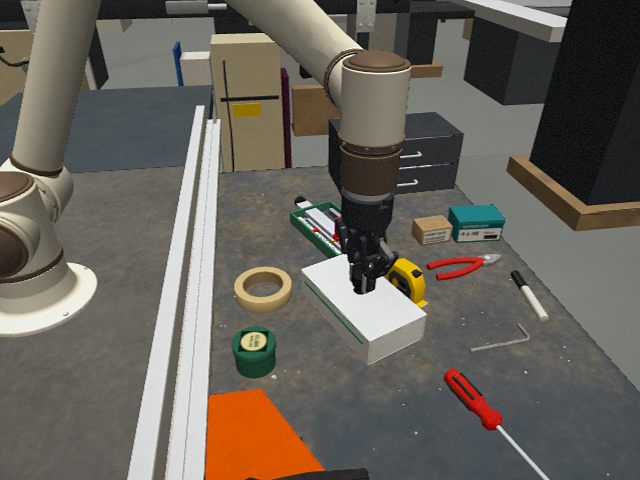

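Side view: the cover hovers level over free table (about 303–425, 255–360), clear of the roll and the tape measure. Lower the last ~15 mm gently.

```bash
python3 -m pendant '[[0,0,0.004,0,0,0,0.015],[0,0,0.004,0,0,0,0.015],[0,0,0.003,0,0,0,0.015],[0,0,0.002,0,0,0,0.015],[0,0,0.001,0,0,0,0.015],[0,0,0.001,0,0,0,0.015],[0,0,0,0,0,0,0.015],[0,0,0,0,0,0,0.015]]'
```

```text
clock: 8.3
position: [565.1, -155.1, 91.4]
ee_rot: [0.981, 0.195, 0.0, 0.0]
contact_force: [0.0, -0.5, -2.9]
gripper_width: 25.7
grasp_force: 59.4
```

```bash
python3 -m pendant '[[0,0,0.001,0,0,0,0.015],[0,0,0.001,0,0,0,0.015],[0,0,0,0,0,0,0.015],[0,0,0,0,0,0,0.015]]'
```

```text
clock: 8.7
position: [565.1, -155.0, 89.6]
ee_rot: [0.981, 0.195, 0.0, 0.0]
contact_force: [-1.4, 1.4, -1.5]
gripper_width: 25.7
grasp_force: 59.6
```

```bash
python3 -m pendant '[[0,0,0.0007,0,0,0,0.015],[0,0,0,0,0,0,0.015],[0,0,0,0,0,0,0.03],[0,0,0,0,0,0,0.04],[0,0,0,0,0,0,0.06],[0,0,0,0,0,0,0.085],[0,0,0,0,0,0,0.085],[0,0,0,0,0,0,0.085]]'
python3 -m pendant '[[0,0,-0.01,0,0,0,0.085],[0,0,-0.02,0,0,0,0.085],[0,0,-0.03,0,0,0,0.085],[0,0,-0.03,0,0,0,0.085],[0,0,-0.03,0,0,0,0.085],[0,0,-0.02,0,0,0,0.085]]'
python3 -m pendant '[[0.007,-0.02,0,0,0,0,0.085],[0.011,-0.03,0,0,0,0,0.085],[0.011,-0.03,0,0,0,0,0.085],[0.011,-0.03,0,0,0,0,0.085],[0.011,-0.03,0,0,0,0,0.085],[0.011,-0.03,0,0,0,0,0.085],[0.011,-0.03,0,0,0,0,0.085],[0.009,-0.02,0,0,0,0,0.085],[0,0,0,0,0,0,0.085],[0,0,0,0,0,0,0.085]]'
python3 - <<'E'
from h import *
w=shot('wrist','w4.png');shot('top','t4.png')
t=cv2.imread('pics/t4.png');cv2.imwrite('pics/t4c.png',cv2.resize(t[150:340,190:460],None,fx=2.9,fy=2.9,interpolation=cv2.INTER_CUBIC))
s=arm.read_state();print(s['position'])
E
```

```text
clock: 9.5
position: [565.1, -155.1, 88.6]
ee_rot: [0.981, 0.195, 0.0, 0.0]
contact_force: [-0.3, -0.2, 0.1]
gripper_width: 85.0
grasp_force: 0.0
clock: 10.1
position: [565.7, -155.2, 232.2]
ee_rot: [0.981, 0.195, 0.002, 0.001]
contact_force: [0.9, -0.1, -0.4]
gripper_width: 85.5
grasp_force: 0.0
clock: 11.1
position: [556.8, 79.8, 229.2]
ee_rot: [0.981, 0.195, 0.0, 0.0]
contact_force: [-0.5, 0.6, 0.7]
gripper_width: 84.9
grasp_force: 0.0
[556.74319499  78.89078511 228.95425726]
```

View pics/w4.png

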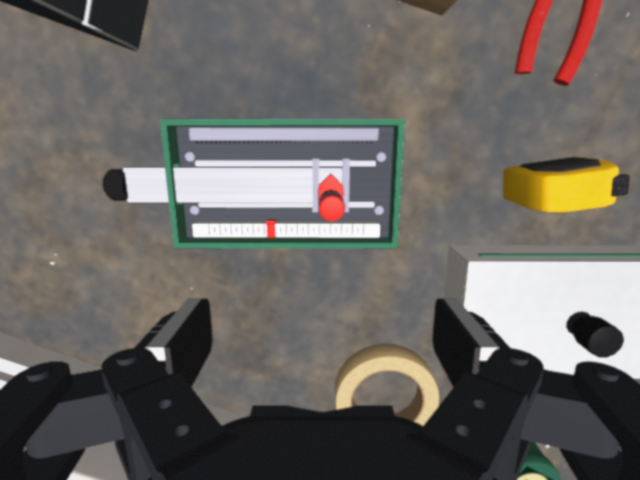

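View pics/t4c.png

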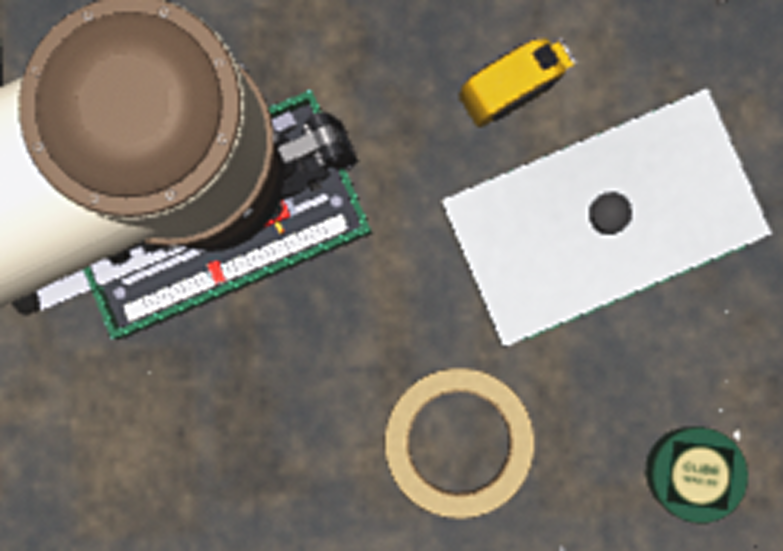

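The wrist view shows the open tray: post top at (331,205), red rider at (271,229), and the pointer hidden behind the post. The top view shows the cover flat on the table, clear of everything. I'll shift so the pointer becomes visible.

```bash
python3 -m pendant '[[-0.02,0.0,0.01,0,0,0,0.085],[-0.03,0,0.02,0,0,0,0.085],[-0.02,0,0.02,0,0,0,0.085],[0,0,0,0,0,0,0.085],[0,0,0,0,0,0,0.085],[0,0,0,0,0,0,0.085]]'
python3 - <<'E'
from h import *
w=shot('wrist','w5.png');t=shot('top');sd=shot('side');s=arm.read_state();print(s['position'],np.round(w['xyz'],1))
th=np.radians(22.5);ex=np.array([np.cos(th),np.sin(th)]);ey=np.array([-ex[1],ex[0]]);O=np.array([572,122.5])
T=lambda p:(np.round([(p[:2]-O)@ex,(p[:2]-O)@ey],1))
for n,d in(('wrist',w),('top',t),('side',sd)):
    h=cv2.cvtColor(d['image'],cv2.COLOR_RGB2HSV);H,S,V=h[...,0],h[...,1],h[...,2]
    for c,m in(('red',((H<6)|(H>174))&(S>150)&(V>90)),('or',(H>8)&(H<22)&(S>170)&(V>140))):
        k,l,st,ce=cv2.connectedComponentsWithStats(m.astype(np.uint8))
        for j in range(1,k):
            if st[j,4]<4: continue
            p=T(onz(d,*ce[j],20));q=T(onz(d,*ce[j],68))
            if abs(p[0])<60 and abs(p[1])<110: print(n,c,st[j],ce[j].round(1),'z20',p,'z68',q)
E
```

```text
clock: 11.8
position: [493.6, 52.9, 179.7]
ee_rot: [0.981, 0.194, 0.001, -0.0]
contact_force: [0.1, 0.2, 0.3]
gripper_width: 85.3
grasp_force: 0.0
[493.15519643  53.10102864 179.22068756] [555.5  78.9 297.2]
wrist red [ 317   80   32   50 1152] [332.6 105.2] z20 [ -7.5 -41.1] z68 [-11.8 -39.9]
wrist red [317 118  13  12  74] [321.1 125.6] z20 [-21.2 -33. ] z68 [-23.  -33.2]
wrist red [251 142  13  21 202] [256.9 151.3] z20 [-38.9  13.5] z68 [-37.7   5.3]
wrist or [329 129   5   2   8] [331.  129.4] z20 [-23.8 -40.1] z68 [-25.2 -39. ]
top red [278 212   9   6  24] [282.2 214.4] z20 [  1.8 -45. ] z68 [ -5.4 -47.2]
side red [335 217   9  11  68] [339.4 221.2] z20 [27.1 14.7] z68 [-17.9 -50.5]
side red [312 228   7   4  18] [315.6 229.9] z20 [-37.   11.5] z68 [-76.4 -53.4]
side red [333 229  15  12 106] [340.  234.9] z20 [ -3. -33.] z68 [-45.3 -94. ]
side or [333 240   3   2   6] [334.  240.5] z20 [-25.8 -44.3] z68 [ -66.1 -104.3]
```

View pics/w5.png

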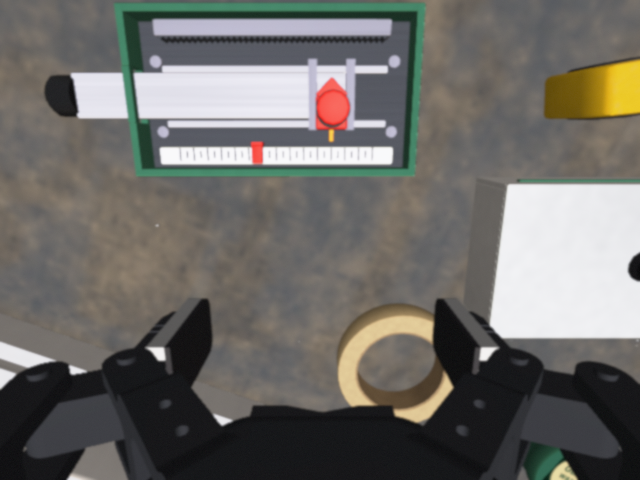

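The post top is at (333,105), the orange pointer at (331,135) and the rider at (257,152). I'll centre the rider in the view too, so its unknown height has no effect.

```bash
cat > m2.py <<'E'
from h import *
w=shot('wrist');s=arm.read_state()
th=np.radians(22.5);ex=np.array([np.cos(th),np.sin(th)]);ey=np.array([-ex[1],ex[0]]);O=np.array([572,122.5])
T=lambda p:(np.round([(p[:2]-O)@ex,(p[:2]-O)@ey],1))
h=cv2.cvtColor(w['image'],cv2.COLOR_RGB2HSV);H,S,V=[h[...,i].astype(int) for i in range(3)]
print(s['position'],np.round(w['xyz'],1))
for c,m in(('red',((H<6)|(H>174))&(S>150)&(V>90)),('or',(H>8)&(H<25)&(S>130)&(V>120))):
    k,l,st,ce=cv2.connectedComponentsWithStats(m.astype(np.uint8))
    for j in range(1,k):
        if st[j,4]<8: continue
        p=T(onz(w,*ce[j],20))
        if abs(p[0])<60 and abs(p[1])<110:
            print(c,st[j],ce[j].round(1),'z20',p,'z26',T(onz(w,*ce[j],26)),'z68',T(onz(w,*ce[j],68)))
            if c=='red' and st[j,4]<400:
                for r in range(st[j,1],st[j,1]+st[j,3],3): x=np.where(l[r]==j)[0];print(r,x.min(),x.max(),end='; ')
                print()
g=((H>50)&(H<85)&(S>100)).astype(np.uint8);g[300:]=0
g=cv2.morphologyEx(g,cv2.MORPH_CLOSE,np.ones((3,3)));c=max(cv2.findContours(g,0,2)[0],key=cv2.contourArea)
q=cv2.approxPolyDP(c,8,True)[:,0];P=np.array([onz(w,*p,28)[:2] for p in q])
for a,b in zip(q,P): print(a,T(b))
E
python3 m2.py; python3 -m pendant '[[0,-0.02,0,0,0,0,0.085],[0.015,-0.02,0,0,0,0,0.085],[0.01,-0.012,0,0,0,0,0.085],[0,0,0,0,0,0,0.085],[0,0,0,0,0,0,0.085],[0,0,0,0,0,0,0.085]]'; python3 m2.py
```

```text
[492.96294543  53.11349317 179.07853833] [555.2  79.2 296.7]
red [ 317   79   33   50 1227] [332.7 105.6] z20 [ -8.3 -40.7] z26 [ -8.8 -40.5] z68 [-12.4 -39.5]
red [252 141  12  22 202] [257.3 150.8] z20 [-39.   13.6] z26 [-38.8  12.5] z68 [-37.8   5.4]
141 253 261; 144 252 263; 147 253 261; 150 253 261; 153 254 261; 156 254 261; 159 254 262; 162 254 261; 
or [329 128   6  13  64] [331.1 133.9] z20 [-27.4 -39.7] z26 [-27.5 -39.6] z68 [-28.2 -38.6]
[115   3] [52.9 98.6]
[138 174] [-54.7  98. ]
[414 173] [-54.3 -98.6]
[424   3] [ 52.5 -98.3]
clock: 12.6
position: [495.2, 110.0, 178.5]
ee_rot: [0.981, 0.194, -0.0, 0.0]
contact_force: [-0.1, -0.2, -0.8]
gripper_width: 85.1
grasp_force: 0.0
[495.186805   109.87439427 178.50548282] [557.5 136.1 295.8]
red [ 390  115   47   50 1383] [412.7 142.4] z20 [-10.1 -46.3] z26 [-10.  -44.9] z68 [ -9.8 -35.1]
red [324 174  11  21 179] [328.7 183.3] z20 [-39.1  13.7] z26 [-38.4  13.8] z68 [-33.7  14.5]
174 324 333; 177 324 334; 180 325 332; 183 325 332; 186 325 332; 189 325 332; 192 325 332; 
or [400 162   6  12  59] [402.1 167.4] z20 [-27.7 -39.6] z26 [-27.2 -38.4] z68 [-24.3 -29.6]
[199  42] [53.4 98.4]
[212 206] [-54.4  98.6]
[483 205] [-54.  -98.1]
[501  42] [ 52.9 -97.9]
```

The measurements agree: pointer y = -39.6 and rider y = +13.6 in the tray frame, so the draw is 53.3 mm. The post is at tray (-12.5,-39.6), i.e. world (575.6,81.1).

```bash
python3 -m pendant '[[0.02,0.018,0,0,0,0,0.085],[0.025,0.022,0,0,0,0,0.085],[0.0183,0.0174,0,0,0,0,0.085],[0,0,0,0,0,0,0.085],[0,0,0.02,0,0,0,0.085],[0,0,0.03,0,0,0,0.085],[0,0,0.03,0,0,0,0.085],[0,0,0.02,0,0,0,0.085],[0,0,0,0,0,0,0.085],[0,0,0,0,0,0,0.085]]'; python3 m2.py
```

```text
clock: 13.65
position: [575.7, 81.4, 79.1]
ee_rot: [0.981, 0.195, -0.0, 0.0]
contact_force: [-0.3, 0.2, -0.7]
gripper_width: 85.1
grasp_force: 0.0
[576.36090801  81.67408857  79.86942714] [637.9 107.6 196.4]
red [ 304  239   43   48 1169] [325.1 261.7] z20 [ -3.3 -40.3] z26 [ -1.3 -40.2] z68 [ 12.6 -39.9]
red [324 275   4   2   8] [325.5 275.5] z20 [-10.6 -40.5] z26 [ -8.3 -40.4] z68 [  7.3 -40.1]
275 324 327; 
red [322 280  17   5  26] [329.5 281.3] z20 [-13.7 -42.5] z26 [-11.3 -42.3] z68 [  5.1 -41.5]
280 323 328; 283 335 337; 
red [321 285  19   6  32] [330.1 286.7] z20 [-16.6 -42.8] z26 [-14.1 -42.7] z68 [  3.  -41.8]
285 324 328; 288 334 337; 
red [315 291  26   6  48] [328.8 292.6] z20 [-19.9 -42.2] z26 [-17.3 -42.1] z68 [  0.6 -41.3]
291 322 330; 294 334 338; 
red [ 301  296   50   51 1942] [325.8 321.2] z20 [-35.9 -40.6] z26 [-32.8 -40.6] z68 [-11.1 -40.2]
red [214 310  18  33 473] [223.  325.9] z20 [-38.5  13.2] z26 [-35.3  11.4] z68 [-13.  -1.]
[  9 144] [53.8 98.3]
[ 42 299] [-19.7  98.5]
[ 78 299] [-19.7  80.8]
[ 76 287] [-13.4  80.7]
[ 54 288] [-13.9  91.5]
[ 41 229] [15.5 91.9]
[ 47 218] [20.7 88.1]
[ 64 223] [18.4 80.7]
[ 54 153] [49.9 79.3]
[435 153] [ 49.7 -88.5]
[426 299] [-19.8 -89.6]
[445 297] [-18.8 -98.8]
[458 144] [ 53.5 -98.3]
```

Post is centred between the fingers. Lower 21 mm and close.

```bash
python3 -m pendant '[[0,0,0.01,0,0,0,0.085],[0,0,0.008,0,0,0,0.085],[0,0,0.003,0,0,0,0.085],[0,0,0,0,0,0,0.085],[0,0,0,0,0,0,0.06],[0,0,0,0,0,0,0.04],[0,0,0,0,0,0,0.025],[0,0,0,0,0,0,0.01],[0,0,0,0,0,0,0.01],[0,0,0,0,0,0,0.01],[0,0,0,0,0,0,0.01],[0,0,0,0,0,0,0.01]]'; python3 - <<'E'
from h import *
s=arm.read_state();print(s['position'],s['contact_force'],R.from_quat(s['ee_rot']).as_matrix().round(4))
E
```

```text
clock: 14.9
position: [576.1, 81.4, 58.0]
ee_rot: [0.981, 0.195, 0.0, 0.0]
contact_force: [0.5, -2.2, 2.9]
gripper_width: 18.2
grasp_force: 58.6
[576.06343584  81.38144917  58.02321444] [ 0.49328354 -2.19252309  2.91876988] [[ 9.243e-01  3.818e-01  5.000e-04]
 [ 3.818e-01 -9.243e-01 -2.000e-04]
 [ 4.000e-04  3.000e-04 -1.000e+00]]
```

```bash
python3 -m pendant '[[0,-0.003,0,0,0,0,0.01],[0,-0.005,0,0,0,0,0.01],[0,-0.006,0,0,0,0,0.01],[0,-0.006,0,0,0,0,0.01],[0,-0.006,0,0,0,0,0.01],[0,-0.006,0,0,0,0,0.01],[0,-0.006,0,0,0,0,0.01],[0,-0.006,0,0,0,0,0.01],[0,-0.005,0,0,0,0,0.01],[0,-0.003,0,0,0,0,0.01],[0,0,0,0,0,0,0.01],[0,0,0,0,0,0,0.01]]'; cat > m3.py <<'E'
from h import *
import sys
th=np.radians(22.5);ex=np.array([np.cos(th),np.sin(th)]);ey=np.array([-ex[1],ex[0]]);O=np.array([572,122.5])
T=lambda p:(np.round([(p[:2]-O)@ex,(p[:2]-O)@ey],1))
d=shot('side','side_%s.png'%sys.argv[1]);w=shot('wrist','wr_%s.png'%sys.argv[1]);t=shot('top')
s=arm.read_state();print('tcp',T(s['position']),s['position'][2],s['contact_force'].round(1),s['gripper_width'])
for n,d in(('side',d),('wrist',w),('top',t)):
    h=cv2.cvtColor(d['image'],cv2.COLOR_RGB2HSV);H,S,V=[h[...,i].astype(int) for i in range(3)]
    for c,m in(('red',((H<6)|(H>174))&(S>150)&(V>90)),('or',(H>8)&(H<25)&(S>140)&(V>120))):
        k,l,st,ce=cv2.connectedComponentsWithStats(m.astype(np.uint8))
        for j in range(1,k):
            p=T(onz(d,*ce[j],20))
            if st[j,4]>3 and abs(p[0])<60 and abs(p[1])<110: print(n,c,st[j],ce[j].round(1),'z20',p)
E
python3 m3.py a
python3 - <<'E'
import cv2,numpy as np
a=cv2.imread('pics/side_a.png')[190:270,280:390];b=cv2.imread('pics/wr_a.png')[150:430,150:500]
a=cv2.resize(a,(412,300),interpolation=2);b=cv2.resize(b,(375,300))
cv2.imwrite('pics/ab.png',np.hstack([a,b]))
E
```

```text
clock: 16.1
position: [556.0, 130.0, 58.0]
ee_rot: [0.981, 0.195, 0.0, 0.0]
contact_force: [0.8, -3.6, 5.3]
gripper_width: 18.6
grasp_force: 58.9
tcp [-11.9  13. ] 58.0204103534513 [ 1.1 -4.3  4.9] 18.583996617108568
side red [321 206   5   5  19] [322.8 208. ] z20 [27.3 84.8]
side red [319 222  15   7  46] [325.  225.3] z20 [-9.6 16.9]
side red [312 228   7   4  17] [315.5 229.9] z20 [-37.4  11.5]
side or [318 228   4   3   7] [319.7 228.9] z20 [-27.2  10.4]
wrist red [ 298  252   49   49 1503] [322.2 277.6] z20 [-3.3 13.6]
wrist red [309 294  32   9  72] [325.6 296.7] z20 [-12.5  12.1]
wrist red [308 300  35  11  93] [324.7 303.4] z20 [-15.7  12.4]
wrist red [306 307  39  12 117] [325.2 310.8] z20 [-19.4  12.2]
wrist red [305 315  42  14 144] [325.4 318.7] z20 [-23.4  12.1]
wrist red [ 294  323   57   58 2704] [322.3 351.7] z20 [-40.4  13.6]
top red [262 240   5   7  21] [264.2 243. ] z20 [-38.6  12.4]
```

View pics/ab.png

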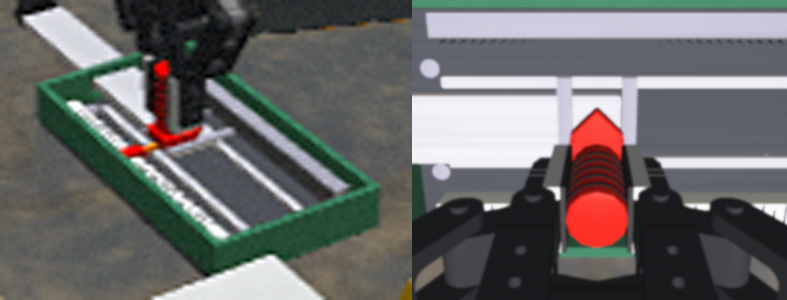

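The side view shows the orange pointer tip meeting the red rider. The wrist view shows the bracket bars symmetric around the post. Next I'll measure the leg's y precisely from those bars, using the tray walls as reference.

```bash
cat > m4.py <<'E'
from h import *
w=shot('wrist');s=arm.read_state()
th=np.radians(22.5);ex=np.array([np.cos(th),np.sin(th)]);ey=np.array([-ex[1],ex[0]]);O=np.array([572,122.5])
T=lambda p:(np.round([(p[:2]-O)@ex,(p[:2]-O)@ey],2))
g=w['image'].astype(float).mean(2)
print('tcp',T(s['position']),s['contact_force'].round(1))
for r in(229,233,237,240):
    # bright bars over dark floor near row r: print profile edges by gradient
    p=g[r,260:390];dg=np.diff(p);i=[k for k in range(1,len(dg)-1) if abs(dg[k])>12 and abs(dg[k])>=abs(dg[k-1]) and abs(dg[k])>abs(dg[k+1])]
    print(r,[(int(k+260),round(dg[k]),T(onz(w,k+260.5,r,24))[1]) for k in i])
h=cv2.cvtColor(w['image'],cv2.COLOR_RGB2HSV);G=(h[...,0]>50)&(h[...,0]<85)&(h[...,1]>100)
for r in(190,200,210):
    x=np.where(G[r])[0]; print('wall',r,x.min(),x.max(),T(onz(w,x.min(),r,28))[1],T(onz(w,x.max(),r,28))[1])
E
python3 m4.py
```

```text
tcp [-11.9   12.92] [ 0.7 -3.1  5.6]
229 [(298, 12, np.float64(23.39))]
233 [(284, 28, np.float64(29.28)), (298, -30, np.float64(23.42)), (345, 30, np.float64(3.74)), (360, -29, np.float64(-2.54))]
237 [(284, 29, np.float64(29.33)), (298, -29, np.float64(23.45)), (345, 39, np.float64(3.71)), (360, -38, np.float64(-2.58))]
240 [(343, -26, np.float64(4.54)), (346, 17, np.float64(3.27)), (359, -36, np.float64(-2.2))]
wall 190 107 606 98.6 -98.6
wall 200 108 604 98.81 -98.59
wall 210 110 602 98.62 -98.59
```

Leg bars are centred at y = 13.5, which puts the pointer within ~0.3 mm of the rider (13.6). Now close the cam.

```bash
python3 -m pendant '[[0.002,0,0,0,0,0,0.01],[0.003,0,0,0,0,0,0.01],[0.003,0,0,0,0,0,0.01],[0.003,0,0,0,0,0,0.01],[0.003,0,0,0,0,0,0.01],[0.003,0,0,0,0,0,0.01],[0.003,0,0,0,0,0,0.01],[0.002,0,0,0,0,0,0.01],[0.001,0,0,0,0,0,0.01],[0,0,0,0,0,0,0.01]]'; python3 m4.py
```

```text
clock: 17.3
position: [577.0, 138.4, 58.0]
ee_rot: [0.981, 0.195, -0.0, 0.0]
contact_force: [0.5, -3.4, 5.9]
gripper_width: 18.5
grasp_force: 59.0
tcp [10.74 12.76] [ 0.9 -4.6  6. ]
229 []
233 []
237 []
240 []Traceback (most recent call last):
  File "m4.py", line 13, in <module>
    x=np.where(G[r])[0]; print('wall',r,x.min(),x.max(),T(onz(w,x.min(),r,28))[1],T(onz(w,x.max(),r,28))[1])
                                        ~~~~~^^
    return umr_minimum(a, axis, None, out, keepdims, initial, where)
ValueError: zero-size array to reduction operation minimum which has no identity
```

```bash
python3 -m pendant '[[0.001,-0.0002,0,0,0,0,0.01],[0.0005,0,0,0,0,0,0.01],[0.0005,0,0,0,0,0,0.01],[0,0,0,0,0,0,0.01]]'; python3 -m pendant '[[0.0005,-0.0001,0,0,0,0,0.01],[0.0005,0,0,0,0,0,0.01],[0,0,0,0,0,0,0.01],[0,0,0,0,0,0,0.01]]'
```

```text
clock: 17.75
position: [578.2, 139.0, 58.0]
ee_rot: [0.981, 0.195, -0.001, 0.001]
contact_force: [-1.4, -3.9, 7.6]
gripper_width: 18.6
grasp_force: 59.1
clock: 18.15
position: [578.2, 139.0, 58.0]
ee_rot: [0.981, 0.195, -0.002, 0.001]
contact_force: [-2.1, -4.8, 7.9]
gripper_width: 18.6
grasp_force: 59.3
```

```bash
python3 -m pendant '[[0.0006,0,0,0,0,0,0.01],[0,0,0,0,0,0,0.01],[0,0,0,0,0,0,0.01]]'; sed -i 's/(229,233,237,240)/range(262,330,6)/; s/(190,200,210)/(240,250,260)/' m4.py; python3 m4.py; python3 m3.py b | grep -v wrist
python3 - <<'E'
import cv2,numpy as np
a=cv2.imread('pics/side_b.png')[190:270,280:390];b=cv2.imread('pics/wr_b.png')[150:430,150:500]
a=cv2.resize(a,(412,300),interpolation=2);b=cv2.resize(b,(375,300))
cv2.imwrite('pics/ab2.png',np.hstack([a,b]))
E
```

```text
clock: 18.45
position: [578.3, 139.0, 58.0]
ee_rot: [0.981, 0.195, -0.003, 0.001]
contact_force: [-4.1, -5.5, 9.2]
gripper_width: 18.9
grasp_force: 59.4
tcp [12.1 12.8] 57.93321310618572 [-4.  -4.8  9.4] 18.504873064073138
side red [330 203   5   6  20] [332.4 205.2] z20 [53.9 84.4]
side red [329 219  14   7  44] [334.5 222.2] z20 [15.4 16.7]
side red [312 228   7   4  16] [315.3 229.9] z20 [-37.7  11.7]
side or [318 227   6   4  13] [320.8 228.7] z20 [-24.8   9.7]
top red [258 222   3   3   5] [259.2 223.2] z20 [3.6 6.2]
top red [262 240   5   7  22] [264.1 242.8] z20 [-38.3  12.4]
top or [261 236   3   5   7] [262.1 237.9] z20 [-27.1  12.3]  File "m4.py", line 7
    for r inrange(262,330,6):
          ^^^^^^^
SyntaxError: invalid syntax
```

View pics/ab2.png

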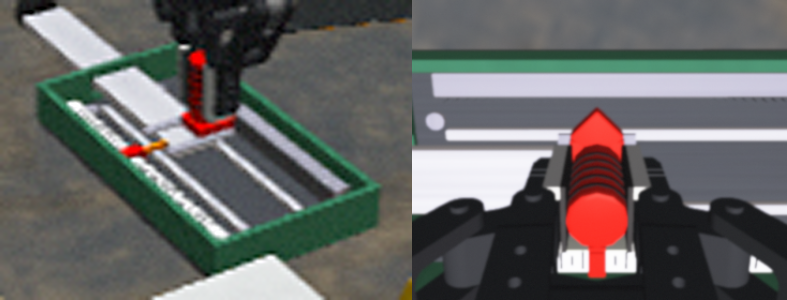

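The top view has pointer y = 12.3 and rider y = 12.4 at the same height. The wrist view shows the rider (px ~323) in line with the post. One last numeric check.

```bash
python3 - <<'E'
from h import *
w=shot('wrist');im=w['image'];h=cv2.cvtColor(im,cv2.COLOR_RGB2HSV).astype(int)
th=np.radians(22.5);ey=np.array([-np.sin(th),np.cos(th)]);O=np.array([572,122.5])
Y=lambda u,v,z:round(float((onz(w,u,v,z)[:2]-O)@ey),2)
red=((h[...,0]<6)|(h[...,0]>174))&(h[...,1]>150)&(h[...,2]>90)
for r in(388,394,400,404):
    x=np.where(red[r])[0];x=x[(x>290)&(x<350)]
    if len(x): print('rider',r,x.min(),x.max(),Y(x.mean(),r,20))
g=im.astype(float).mean(2)
for r in(274,277,280,283):
    d=np.diff(g[r,280:370]);print(r,[(k+280,int(d[k]),Y(k+280.5,r,24)) for k in range(1,88) if abs(d[k])>14 and abs(d[k])>=abs(d[k-1]) and abs(d[k])>abs(d[k+1])])
E
```

```text
rider 388 316 329 13.28
rider 394 316 329 13.29
rider 400 316 329 13.29
rider 404 315 330 13.3
274 [(286, -19, 28.73), (298, -36, 23.56), (346, 34, 2.86), (358, 15, -2.32)]
277 [(297, -31, 24.01), (346, 31, 2.84)]
280 [(296, -33, 24.47), (347, 33, 2.38)]
283 [(285, 36, 29.28), (296, -27, 24.5), (347, 29, 2.36), (358, -35, -2.42)]
```

```bash
python3 -c "
from bench import arm
print(arm.job_done())"
```

```text
the job is handed in; nothing more can be done
None
```

The job is handed in: the cover stands flat on the free table, the pointer measured about 0.15 mm from the rider mark, and the cam is against its end stop with the post still gripped.

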